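# Rebuild the two stationery towers

### The arm

A 6-joint arm with a two-finger parallel gripper is mounted at the origin on the work surface. World frame = base frame: x ahead of the robot, y to its left, z up, the work surface at z = 0. Lengths are in m, angles in rad, forces in N, time in s.
With the tool pointing down it reaches from about 0.25 to 0.725 m from the base axis. Payload 4 kg.
Tool frame: the origin (TCP) lies at the very end of the fingers, on their centre line; the grasp point (between the pads) lies 19 mm behind it (bot.pinch_z is the distance from the TCP to the grasp point, in m); z points along the fingers, x is the direction in which the jaws open and shut, and the axes are right-handed (so a half turn about z gives the same grasp; the last joint's range is limited). The gripper opens to 85 mm and grips with 20 to 120 N. Pads are 22 mm wide; open, the fingers measure 114 mm over their backs; the gripper's body (76 mm by 85 mm) begins 54 mm behind the grasp point. The pads swing forward as they close: fully open they stand 13 mm farther back than shut.
Start: joints at [1.26, 0.241, 0.005, 1.335, 0, 1.571], TCP at [0.153, 0.476, 0.231] pointing down, gripper open.
Joint ranges: [-2.72, 2.72], [-1.05, 1.87], [-1.09, 1.28], [-1.99, 2.15], [-1.42, 1.44], [-3.14, 3.14]. Speed limits (rad/s): [2.79, 2.79, 3.14, 3.14, 3.14, 3.14].

### API

Orientations are given as a unit quaternion [x, y, z, w].
In Python, from workcell import bot gives the robot as it stands. The module is installed in compiled form; this text tells all that it offers.
- The arm moves only by the shell command python3 -m inch 'ROWS'. ROWS is JSON, a list of rows, each a list of 7 numbers: the shift along the tool's x, y, z scaled (see below), then the turn, a rotation vector about the tool's x, y, z scaled (see below), then the gripper command: -1 is fully open, 1 is shut, values between are in proportion. In form: [[x, y, z, wx, wy, wz, gripper], ...]. A call has exactly 8 rows; each row shifts and turns the commanded pose from where the row before left it, along the tool's axes as they then stand; what a row does not reach is not made up. The controller multiplies each number of a shift by 2.5 cm and each number of a turn by 180 degrees. A row lasts 1/10 s, in which the tool goes at most 50 mm and 8.59 degrees, less where a joint would pass 70% of its speed; a pose out of reach is approached as far as the arm can. A call with a number of a shift or a turn outside -1 to 1 is refused whole. A call with a gripper value outside its range is refused whole. The fingers move at their own pace and stop on an object; the grip force is fixed at half the most. Time passes only in rows, so rows that do not move let the fingers close, or fill a call up. It gives the time, the measured TCP pose, the force and the opening at its end, in the units of the state.
- bot.get_obs(): the state, without advancing time (a new reading comes with each control period).
- bot.camera(name): name is "scene" or "top" or "wrist"; returns (picture, depth): 384x512x3 uint8, blue, green, red; 384x512 float32, m along the optical axis (not along the pixel's ray), 0 where there is no reading.
- bot.get_calibration(name): a dict with "vfov" (degrees; the focal length in pixels is half the picture's height over the tangent of half this angle, whatever the lens; pixels are square), "cx", "cy" (the principal point, pixels), "dist_coeffs" ([k1, k2, p1, p2, k3] as OpenCV has them; the pictures are not rectified), "R" (3x3) and "t" (3): a world point X has camera coordinates R X + t. Camera axes: x right, y down, z forward; pixel columns grow to the right and rows downward; lengths in m; the calibration is good to about 2 mm. A picture is of the moment at which its call begins: read the wrist's pose just before it. get_calibration takes no time and is no camera call; for the wrist camera it gives the pose at the moment of the call.
- bot.job_done(): hands the job in, once; it reports no verdict.
The state is a dict: "clock": time; "joint_pos": joint angles; "joint_vel": joint speeds; "tau": joint torques, N m; "eef_pos": TCP position; "tool_rot": TCP orientation; "ft_force": force on the tool from outside, world axes, zero at the start; "ft_torque": the same for the moment, N m; "grip_width": finger opening in m.
Only numpy, scipy, OpenCV 4.12 (cv2) and the standard library are available. Lean on these libraries where they do the work, as an engineer would, in place of code of your own. Each camera call takes 0.05 s, during which the arm holds its last target.

### The job

Rebuild the two towers of grey open-front stationery bins: stand the deep long bin in the long base tray and the deep wide bin in the wide base tray, then stack on each the shallow bin of the same outline, facing the same way as the bin below, so that its lugs drop fully into the notches. The bins are full, so keep them upright and lower them rather than drop them, and leave the can, mug, plain dish and pen pot alone.

Things in the scene. Friction and masses are not known exactly. Their poses are not given: they have to be found in the camera images.
- long_deep: Long, narrow, deep grey plastic bin, 118 x 48 mm (x, y), 68 mm high from feet to rim, about 0.24 kg, holding white marker pens. Origin: centre of outline at foot level; x from low open front to back wall, z up. 4 mm walls. Rim notches 16 wide, 8 deep: side walls at x = -18, back wall at y = +-12.5; 4 half-round lugs (feet) below at the same x, y. Grip across the 48 mm width, x -8 to 57 mm.
- long_shallow: Long, narrow, shallow grey plastic bin, 118 x 48 mm, 46 mm high from feet to rim, about 0.16 kg, holding pencils; outline, notches, lugs, origin, axes, grip as the long deep bin. Lugs 12 mm wide, 6 deep: 2 mm play each side, guide in from 4 mm off. Home on the long deep bin, facing the same way, its origin is 62 mm above that one's; turned round it stays proud and tilted.
- wide_deep: Short, wide, deep grey plastic bin, 76 x 64 mm (x, y), 68 mm high from feet to rim, about 0.24 kg, holding white erasers. Origin: centre of outline at foot level; x from low open front to back wall, z up. 4 mm walls. Rim notches 16 wide, 8 deep: side walls at x = -8, back wall at y = +-15.5; 4 half-round lugs (feet) below at the same x, y. Grip across the 64 mm width, x 1 to 36 mm.
- wide_shallow: Short, wide, shallow grey plastic bin, 76 x 64 mm, 46 mm high from feet to rim, about 0.16 kg, holding black binder clips; outline, notches, lugs, origin, axes, grip as the wide deep bin. Lugs 12 mm wide, 6 deep: 2 mm play each side, guide in from 4 mm off. Home on the wide deep bin, facing the same way, its origin is 62 mm above that one's; turned round it stays proud and tilted.
- long_base: Long black base tray for the long bins, fixed to the desk: 142 x 72 mm outside (x, y), 134 x 64 inside (8 mm play all round the bin); floor 4 mm thick, rim 4 mm thick and 14 high. Origin: centre of its underside, on the desk. The deep bin stands in it with its x along this x, either way round, its origin then 4 mm above this one.
- wide_base: Short, wide black base tray for the wide bins, fixed to the desk: 100 x 88 mm outside (x, y), 92 x 80 inside (8 mm play all round the bin); floor 4 mm thick, rim 4 mm thick and 14 high. Origin: centre of its underside, on the desk. The deep bin stands in it with its x along this x, either way round, its origin then 4 mm above this one.
- can: Bystander: plain aluminium drink can standing on the desk, 66 mm diameter, 115 mm high, loose. Origin: centre of its underside.
- mug: Bystander: white mug, 80 mm diameter, 92 mm high, its handle standing out at +y to 75 mm from the axis at most, loose. Origin: centre of its underside.
- dish: Bystander: plain open grey box 90 x 62 mm (x, y), 36 mm high, straight walls of equal height, no open front, no lugs, no notches, empty, loose. Origin: centre of its underside.
- pen_pot: Bystander: round dark metal pen pot, 74 mm diameter, 96 mm high, with pens standing out to about 160 mm, loose. Origin: centre of its underside.
Things that resemble listed ones, but are neither listed nor needed, are in the scene too. What is shaped like the wide_shallow but pink is not meant. What is shaped like the wide_deep but red is not meant.

How it is judged:
At the end, for the whole second after the job is handed in: Each deep bin stands in its own base tray (centres within 13 mm, on its floor, within 0.35 rad); each shallow bin sits on its own deep bin, lugs home (origin 55 to 65 mm above, within 7 mm and 0.15 rad); all upright within 0.06 rad, at rest, released (horizontal distance between long_deep and long_base below 0.013 m and z of long_deep in the frame of long_base below 0.009 m and angle between the x axis of long_deep and the x axis of long_base, either way round below 0.35 rad and z of long_shallow in the frame of long_deep between 0.055 and 0.065 m and horizontal distance between long_shallow and long_deep below 0.007 m and angle between the x axis of long_shallow and the x axis of long_deep, either way round below 0.15 rad and angle between each of long_deep, long_shallow, wide_deep, wide_shallow's own z axis and vertical below 0.06 rad and linear speed of each of long_deep, long_shallow, wide_deep, wide_shallow below 0.02 m/s and horizontal distance between wide_deep and wide_base below 0.013 m and z of wide_deep in the frame of wide_base below 0.009 m and angle between the x axis of wide_deep and the x axis of wide_base, either way round below 0.35 rad and z of wide_shallow in the frame of wide_deep between 0.055 and 0.065 m and horizontal distance between wide_shallow and wide_deep below 0.007 m and angle between the x axis of wide_shallow and the x axis of wide_deep, either way round below 0.15 rad); the robot touches nothing.
It fails at once if a bin is tipped more than 40 degrees, so that its contents would spill (angle between any of long_deep, long_shallow, wide_deep, wide_shallow's own z axis and vertical above 0.7 rad).
It fails at once if a bin is dropped: it falls free of the fingers faster than 0.6 m/s (about 20 mm of fall) ((linear speed of long_deep above 0.6 m/s and contact force between the fingers and long_deep below 0.05 N) or (linear speed of long_shallow above 0.6 m/s and contact force between the fingers and long_shallow below 0.05 N) or (linear speed of wide_deep above 0.6 m/s and contact force between the fingers and wide_deep below 0.05 N) or (linear speed of wide_shallow above 0.6 m/s and contact force between the fingers and wide_shallow below 0.05 N)).
It fails at once if the can, mug, dish or pen pot is pushed more than 30 mm or knocked over (distance of any of can, mug, dish, pen_pot from where it was at the start of the episode above 0.03 m or angle between any of can, mug, dish, pen_pot's own z axis and vertical above 0.5 rad).
It also fails if it takes over 128 s, if anything falls off the work surface, if the arm or the gripper's body presses on something with over 40 N, if the wrist force passes 120 N, or if a joint passes its speed limit or range.

## Working session

There is one attempt and no reset: what is moved stays moved. The work goes in short steps, Python scripts to look and compute and a shell command to move; the robot and the scene stay as the last step left them, time stands still between calls to the robot, and variables do not carry over. Pictures are saved under pics/ and viewed, and the job is handed in when it is done.

```bash
mkdir -p pics; ls; python3 - <<'E'
from workcell import bot
import cv2,numpy as np
o=bot.get_obs(); print({k:np.round(v,3) for k,v in o.items()}, bot.pinch_z)
for n in ["scene","top","wrist"]:
    c=bot.get_calibration(n); print(n,{k:np.round(v,4).tolist() for k,v in c.items()})
    p,d=bot.camera(n); cv2.imwrite(f"pics/{n}0.png",p); np.save(f"{n}0.npy",d); print((d>0).mean(), d.max())
E
```

```text
pics
{'clock': np.float64(0.0), 'joint_pos': array([1.26 , 0.241, 0.004, 1.335, 0.   , 1.571]), 'joint_vel': array([ 0.   ,  0.001,  0.   , -0.   ,  0.001, -0.001]), 'tau': array([ 3.0000e-03, -3.7232e+01,  2.5241e+01,  1.7000e-02,  0.0000e+00,
       -0.0000e+00]), 'eef_pos': array([0.153, 0.475, 0.23 ]), 'tool_rot': array([ 0.808,  0.589, -0.001,  0.001]), 'ft_force': array([-0.099, -0.068, -0.168]), 'ft_torque': array([-0.002,  0.014,  0.014]), 'grip_width': np.float64(0.085)} 0.0187
scene {'vfov': 44.607, 'cx': 249.5403, 'cy': 195.7325, 'dist_coeffs': [-0.1869, 0.0, 0.0, 0.0, 0.0], 'R': [[-0.8681, 0.4961, 0.0169], [0.3144, 0.5759, -0.7547], [-0.3841, -0.6498, -0.6559]], 't': [0.4693, -0.124, 1.4927]}
0.9959869384765625 3.6054304
top {'vfov': 56.1259, 'cx': 253.9603, 'cy': 195.9569, 'dist_coeffs': [0.012, 0.0, 0.0, 0.0, 0.0], 'R': [[0.0017, -0.9999, 0.0122], [-0.9915, -0.0033, -0.1302], [0.1302, -0.0119, -0.9914]], 't': [-0.0047, 0.5662, 1.1749]}
0.9960835774739584 2.1762364
wrist {'vfov': 63.7174, 'cx': 249.1391, 'cy': 190.7136, 'dist_coeffs': [0.0292, 0.0, 0.0, 0.0, 0.0], 'R': [[0.3061, 0.952, -0.0028], [0.9197, -0.295, 0.2591], [0.2459, -0.0819, -0.9658]], 't': [-0.4985, -0.035, 0.3786]}
0.9962310791015625 0.4635435
```

View pics/top0.png

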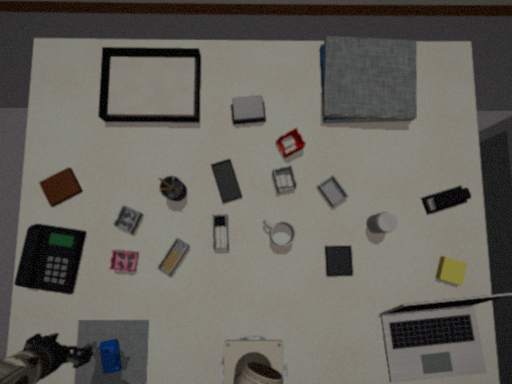

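View pics/scene0.png

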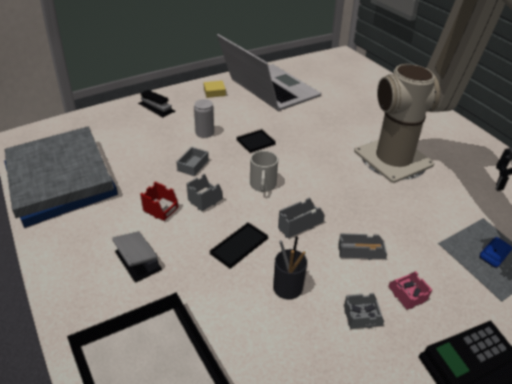

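View pics/wrist0.png

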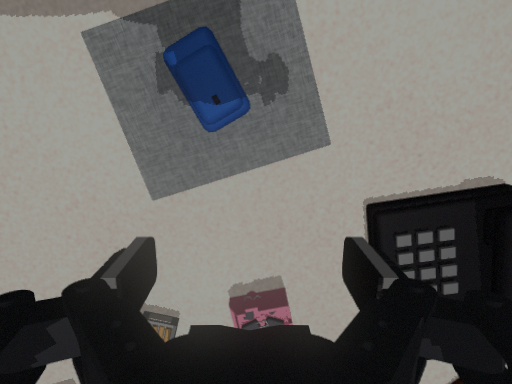

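The top view shows long_deep at about (221,232), long_shallow (174,257), wide_deep (285,180), wide_shallow (128,220), long_base (226,181) and wide_base (339,261). Next I'll measure them.

```bash
cat > h.py <<'E'
import cv2,numpy as np
from workcell import bot
def K(c):
    f=192/np.tan(np.radians(c["vfov"])/2); return np.array([[f,0,c["cx"]],[0,f,c["cy"]],[0,0,1]])
def cloud(c,d):
    v,u=np.mgrid[0:384,0:512]; uv=np.stack([u.ravel(),v.ravel()],1).astype(float)
    n=cv2.undistortPoints(uv[:,None],K(c),np.array(c["dist_coeffs"]))[:,0]
    P=np.c_[n,np.ones(len(n))]*d.ravel()[:,None]
    W=(P-np.array(c["t"]))@np.array(c["R"]); W[d.ravel()==0]=np.nan
    return W.reshape(384,512,3)
def plane(c,uv,z):
    n=cv2.undistortPoints(np.array(uv,float).reshape(-1,1,2),K(c),np.array(c["dist_coeffs"]))[:,0]
    R=np.array(c["R"]);C=-R.T@np.array(c["t"]); D=np.c_[n,np.ones(len(n))]@R
    return C+D*((z-C[2])/D[:,2])[:,None]
def ortho(c,img,x0,x1,y0,y1,z,s=1000):
    # image up=+x, left=+y ; s px per m
    H=int((x1-x0)*s);Wd=int((y1-y0)*s)
    r,q=np.mgrid[0:H,0:Wd]; X=x1-r/s; Y=y1-q/s
    P=np.stack([X.ravel(),Y.ravel(),np.full(X.size,z)],1)
    R=np.array(c["R"]); rv=cv2.Rodrigues(R)[0]
    p=cv2.projectPoints(P,rv,np.array(c["t"]),K(c),np.array(c["dist_coeffs"]))[0].reshape(H,Wd,2).astype(np.float32)
    return cv2.remap(img,p[...,0],p[...,1],cv2.INTER_CUBIC)
def grab(n):
    c=bot.get_calibration(n);p,d=bot.camera(n);return c,p,d,cloud(c,d)
E
python3 - <<'E'
from h import *
c=bot.get_calibration("top");p=cv2.imread("pics/top0.png");d=np.load("top0.npy");W=cloud(c,d)
z=W[...,2]; print(np.nanmedian(z))
o=ortho(c,p,0.2,0.75,-0.35,0.4,0.04,1000); cv2.imwrite("pics/ortho.png",o)
things=dict(ld=(221,232),ls=(174,257),wd=(285,180),ws=(128,220),dish=(332,192),lb=(226,181),wb=(339,261),mug=(282,235),can=(381,222),pot=(172,188),pink=(125,262),red=(290,143))
for k,(u,v) in things.items():
    x=W[v-40:v+40,u-40:u+40].reshape(-1,3); m=x[:,2]>(0.007)
    mask=np.nan_to_num(z>0.007).astype(np.uint8); n,l=cv2.connectedComponents(mask)
    lab=l[v,u] if l[v,u] else np.bincount(l[v-6:v+7,u-6:u+7].ravel()[l[v-6:v+7,u-6:u+7].ravel()>0]).argmax()
    q=W[l==lab]; r=cv2.minAreaRect((q[:,:2]*1000).astype(np.float32)); print(k,np.round(r[0]),np.round(r[1]),round(r[2],1),"z",np.round(np.percentile(q[:,2],[10,50,90,99])*1000),len(q))
E
```

```text
0.000810949539140231
ld [446. 110.] [120.  48.] 1.9 z [21. 33. 66. 72.] 572
ls [363. 266.] [ 51. 121.] 58.0 z [11. 19. 45. 49.] 592
wd [ 626. -103.] [77. 65.] 14.0 z [12. 29. 64. 71.] 507
ws [486. 420.] [69. 79.] 65.4 z [10. 19. 43. 49.] 533
dish [ 586. -273.] [96. 66.] 34.0 z [ 9. 29. 38. 41.] 257
lb [601. 100.] [30.  7.] 38.8 z [ 7.  8.  9. 10.] 10
wb [ 354. -305.] [11. 17.] 40.5 z [ 7.  8.  9. 10.] 13
mug [ 457. -103.] [24. 19.] 9.2 z [ 7.  8. 10. 12.] 15
can [ 491. -427.] [ 64. 101.] 56.9 z [ 36. 113. 118. 120.] 560
pot [588. 265.] [72. 72.] 55.2 z [ 17.  74. 120. 157.] 451
pink [349. 427.] [79. 69.] 83.6 z [10. 18. 43. 48.] 528
red [ 752. -124.] [65. 78.] 29.3 z [12. 30. 64. 71.] 536
```

View pics/ortho.png

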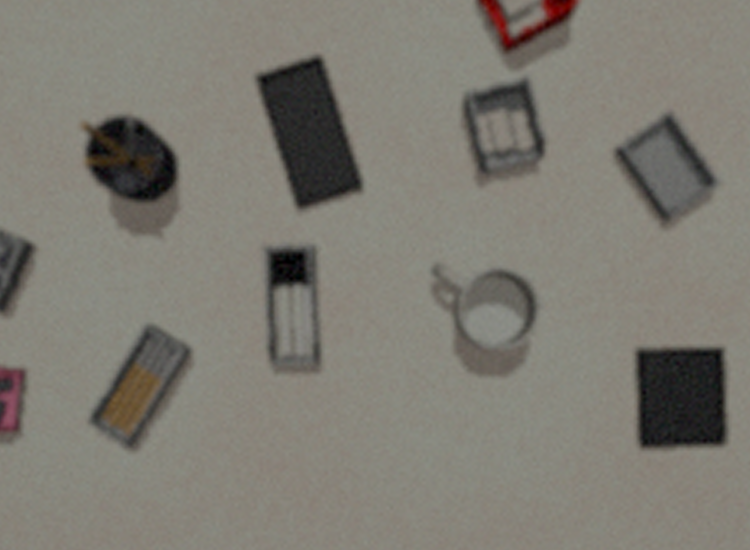

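The orthorectified top view shows the two trays as plain dark rectangles. The dish is at the right, and the bins' open fronts are visible. Next I'll work out headings and tray poses.

```bash
cat > meas.py <<'E'
from h import *
def bins(W,seeds,zmin=0.007):
    z=W[...,2]; mask=np.nan_to_num(z>zmin).astype(np.uint8); n,l=cv2.connectedComponents(mask); out={}
    for k,(x,y,L,wd,hgt) in seeds.items():
        dd=np.hypot(W[...,0]-x,W[...,1]-y); 
        q=W[np.nan_to_num(dd,nan=9)<0.075]; 
        sel=(np.nan_to_num(dd,nan=9)<0.02)&(l>0)
        lab=np.bincount(l[sel]).argmax(); q=W[l==lab]
        r=cv2.minAreaRect((q[:,:2]*1000).astype(np.float32)); b=cv2.boxPoints(r)
        e=[b[1]-b[0],b[2]-b[1]]; e.sort(key=np.linalg.norm); ax=e[1]/np.linalg.norm(e[1])
        c=np.array(r[0]); s=(q[:,:2]*1000-c)@ax; zz=q[:,2]*1000
        zf=np.percentile(zz[s>L/2-8],80); zb=np.percentile(zz[s<-(L/2-8)],80)
        if zb>zf: ax=-ax
        out[k]=(c,np.degrees(np.arctan2(ax[1],ax[0])))
        print(k,np.round(c,1),np.round(sorted(r[1]),1),"yaw(x to back)",round(out[k][1],1),"ends",round(zf),round(zb),"top",np.round(np.percentile(zz,97)))
    return out
SEED=dict(ld=(.446,.110,118,48,68),ls=(.363,.266,118,48,46),wd=(.626,-.103,76,64,68),ws=(.486,.42,76,64,46))
E
python3 - <<'E'
from meas import *
c=bot.get_calibration("top");p=cv2.imread("pics/top0.png");d=np.load("top0.npy");W=cloud(c,d)
bins(W,SEED)
for k,(x0,x1,y0,y1) in dict(lb=(.52,.72,0,.17),wb=(.27,.44,-.4,-.22)).items():
    for s in (1000,):
        o=cv2.cvtColor(ortho(c,p,x0,x1,y0,y1,0.014,s),cv2.COLOR_BGR2GRAY); t,m=cv2.threshold(o,0,255,cv2.THRESH_OTSU+cv2.THRESH_BINARY_INV)
        cs=cv2.findContours(m,0,1)[0]; a=max(cs,key=cv2.contourArea); r=cv2.minAreaRect(a)
        b=cv2.boxPoints(r); e=max([b[1]-b[0],b[2]-b[1]],key=np.linalg.norm)
        print(k,"c",x1*1000-r[0][1],y1*1000-r[0][0],r[1],"yaw",np.degrees(np.arctan2(-e[0],-e[1])))
E
```

```text
ld [445.6 109.8] [ 48.2 120.5] yaw(x to back) 1.9 ends 62 35 top 70.0
ls [363.  266.4] [ 50.5 121.4] yaw(x to back) -32.0 ends 44 23 top 48.0
wd [ 625.7 -103.4] [64.8 77. ] yaw(x to back) 14.0 ends 63 36 top 70.0
ws [486.4 419.7] [68.7 79.5] yaw(x to back) -24.6 ends 44 24 top 47.0
lb c 622.2941513061523 92.5622329711914 (144.91783142089844, 71.60430908203125) yaw -162.22868
wb c 351.42869567871094 -287.43296813964844 (100.2294921875, 89.43460083007812) yaw -178.2376
```

```bash
cat > go.py <<'E'
import sys,numpy as np
from workcell import bot
from scipy.spatial.transform import Rotation as R
def cur():
    o=bot.get_obs(); r=R.from_quat(o["tool_rot"]).as_matrix(); return o,r
def plan(bx,by,byaw,off,z):
    """bin/tray centre mm, yaw deg, grip offset along bin x mm, TCP z mm"""
    o,r=cur(); yw=np.degrees(np.arctan2(r[1,1],r[0,1])); dy=(byaw-yw+180)%360-180
    a=np.radians(byaw); tx=np.array([bx+off*np.cos(a),by+off*np.sin(a),z])
    d=tx-o["eef_pos"]*1000; ex=np.array([-np.sin(a),np.cos(a)]); ey=np.array([np.cos(a),np.sin(a)])
    print("t",round(float(o["clock"]),2),"tcp",np.round(o["eef_pos"]*1000,1),"yaw",round(yw,2),"tilt deg",round(np.degrees(np.arccos(-r[2,2])),2),"axis",np.round(r[:,2],4),"w",round(float(o["grip_width"])*1000,1),"F",np.round(o["ft_force"],1))
    print("turn z units total %.4f (deg %.1f)"%(-dy/180,dy)," then shift units x %.3f y %.3f z %.3f"%(d[:2]@ex/25,d[:2]@ey/25,-d[2]/25))
if __name__=="__main__": plan(*map(float,sys.argv[1:6]))
E
python3 go.py 445.6 109.8 1.9 12 230; tail -0 /dev/null
```

```text
t 0.15 tcp [152.8 475.6 230.6] yaw -17.81 tilt deg 0.09 axis [-5.0e-04 -1.5e-03 -1.0e+00] w 85.4 F [-0.3 -0.3 -0.1]
turn z units total -0.1095 (deg 19.7)  then shift units x -15.012 y 11.702 z 0.024
```

```bash
python3 -m inch '[[0,0,0,0,0,-0.0365,-1],[0,0,0,0,0,-0.0365,-1],[0,0,0,0,0,-0.0365,-1],[-1,0.8,0,0,0,0,-1],[-1,0.8,0,0,0,0,-1],[-1,0.8,0,0,0,0,-1],[-1,0.8,0,0,0,0,-1],[-1,0.8,0,0,0,0,-1]]'
python3 -m inch '[[-1,0.8,0,0,0,0,-1],[-1,0.8,0,0,0,0,-1],[-1,0.8,0,0,0,0,-1],[-1,0.8,0,0,0,0,-1],[-1,0.8,0,0,0,0,-1],[-1,0.8,0,0,0,0,-1],[-1,0.8,0,0,0,0,-1],[-1,0.8,0,0,0,0,-1]]'
python3 go.py 445.6 109.8 1.9 12 130
```

```text
clock: 0.95
eef_pos: [0.2575, 0.3532, 0.2311]
tool_rot: [0.695, 0.719, -0.0, 0.0]
ft_force: [-0.5, 0.6, 0.3]
grip_width: 0.0852
clock: 1.75
eef_pos: [0.4241, 0.1586, 0.2311]
tool_rot: [0.695, 0.719, -0.0, -0.0]
ft_force: [0.4, -0.1, 0.3]
grip_width: 0.0853
t 1.75 tcp [424.1 158.6 231.1] yaw 1.9 tilt deg 0.03 axis [-4.e-04 -1.e-04 -1.e+00] w 85.3 F [ 0.4 -0.1  0.3]
turn z units total -0.0000 (deg 0.0)  then shift units x -1.981 y 1.276 z 4.044
```

```bash
python3 -m inch '[[-1,0.64,0,0,0,0,-1],[-0.98,0.64,0,0,0,0,-1],[0,0,1,0,0,0,-1],[0,0,1,0,0,0,-1],[0,0,1,0,0,0,-1],[0,0,1,0,0,0,-1],[0,0,0,0,0,0,-1],[0,0,0,0,0,0,-1]]'
python3 go.py 445.6 109.8 1.9 12 30
python3 - <<'E'
from h import *
c,p,d,W=grab("wrist"); cv2.imwrite("pics/w1.png",p)
E
```

```text
clock: 2.55
eef_pos: [0.4568, 0.1114, 0.1313]
tool_rot: [0.695, 0.719, -0.001, -0.0]
ft_force: [0.2, 0.6, -0.5]
grip_width: 0.0852
t 2.55 tcp [456.8 111.4 131.3] yaw 1.91 tilt deg 0.08 axis [-1.3e-03 -3.0e-04 -1.0e+00] w 85.2 F [ 0.2  0.6 -0.5]
turn z units total 0.0000 (deg -0.0)  then shift units x -0.048 y 0.029 z 4.052
```

View pics/w1.png

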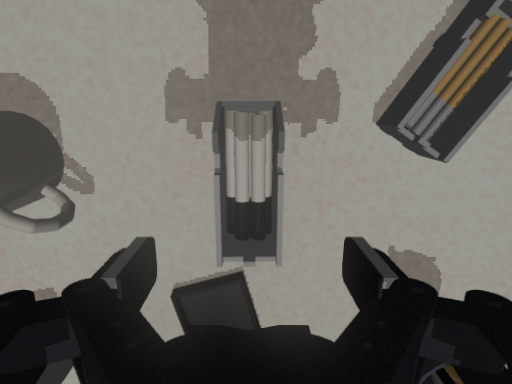

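The wrist view shows the bin centred between the pads (x about 248) and square to them, so I'll descend and grip.

```bash
python3 -m inch '[[-0.05,0.03,0.8,0,0,0,-1],[0,0,0.8,0,0,0,-1],[0,0,0.8,0,0,0,-1],[0,0,0.8,0,0,0,-1],[0,0,0.45,0,0,0,-1],[0,0,0.4,0,0,0,-1],[0,0,0,0,0,0,1],[0,0,0,0,0,0,1]]'
python3 -m inch '[[0,0,0,0,0,0,1],[0,0,0,0,0,0,1],[0,0,0,0,0,0,1],[0,0,0,0,0,0,1],[0,0,0,0,0,0,1],[0,0,0,0,0,0,1],[0,0,0,0,0,0,1],[0,0,0,0,0,0,1]]'
python3 go.py 622.3 92.6 17.8 12 180
```

```text
clock: 3.4
eef_pos: [0.4586, 0.1104, 0.0307]
tool_rot: [0.695, 0.719, 0.0, 0.0]
ft_force: [0.4, 0.2, 0.3]
grip_width: 0.0592
clock: 4.2
eef_pos: [0.459, 0.1105, 0.0311]
tool_rot: [0.695, 0.719, 0.001, 0.001]
ft_force: [0.6, 0.8, 5.7]
grip_width: 0.047
t 4.2 tcp [459.  110.5  31.1] yaw 1.91 tilt deg 0.14 axis [ 2.4e-03  6.0e-04 -1.0e+00] w 47.0 F [0.6 0.8 5.7]
turn z units total -0.0883 (deg 15.9)  then shift units x -2.680 y 6.479 z -5.956
```

```bash
python3 -m inch '[[0,0,-0.4,0,0,0,1],[0,0,-0.8,0,0,0,1],[0,0,-0.8,0,0,0,1],[0,0,-0.8,0,0,0,1],[0,0,-0.8,0,0,0,1],[0,0,-0.4,0,0,0,1],[0,0,0,0,0,-0.0442,1],[0,0,0,0,0,-0.0441,1]]'
python3 go.py 622.3 92.6 17.8 12 60
```

```text
clock: 5.0
eef_pos: [0.4577, 0.1101, 0.1302]
tool_rot: [0.587, 0.81, -0.0, -0.0]
ft_force: [-0.4, 0.9, -2.4]
grip_width: 0.0475
t 5.0 tcp [457.7 110.1 130.2] yaw 18.12 tilt deg 0.02 axis [-3.e-04 -1.e-04 -1.e+00] w 47.5 F [-0.4  0.9 -2.4]
turn z units total 0.0018 (deg -0.3)  then shift units x -2.679 y 6.536 z 2.807
```

```bash
python3 -m inch '[[-0.2,0.5,0,0,0,0,1],[-0.4,0.9,0,0,0,0,1],[-0.4,0.9,0,0,0,0,1],[-0.4,0.9,0,0,0,0,1],[-0.4,0.9,0,0,0,0,1],[-0.4,0.9,0,0,0,0,1],[-0.3,0.9,0,0,0,0,1],[-0.18,0.64,0,0,0,0,1]]'
python3 -m inch '[[0,0,0.5,0,0,0,1],[0,0,0.8,0,0,0,1],[0,0,0.8,0,0,0,1],[0,0,0.5,0,0,0,1],[0,0,0.2,0,0,0,1],[0,0,0,0,0,0,1],[0,0,0,0,0,0,1],[0,0,0,0,0,0,1]]'
python3 go.py 622.3 92.6 17.8 12 36
python3 - <<'E'
from h import *
for n in ("wrist","top","scene"):
    c,p,d,W=grab(n); cv2.imwrite(f"pics/{n}2.png",p)
    if n=="top":
        o=ortho(c,p,.5,.75,-.02,.22,.014,2400); cv2.imwrite("pics/o2.png",o)
E
```

```text
clock: 5.8
eef_pos: [0.6348, 0.0959, 0.1289]
tool_rot: [0.589, 0.808, -0.001, -0.001]
ft_force: [-0.2, -0.2, -2.3]
grip_width: 0.0474
clock: 6.6
eef_pos: [0.635, 0.0965, 0.0614]
tool_rot: [0.589, 0.808, 0.001, 0.001]
ft_force: [-0.5, -0.9, -1.1]
grip_width: 0.047
t 6.6 tcp [635.   96.5  61.4] yaw 17.8 tilt deg 0.14 axis [ 2.4e-03  4.0e-04 -1.0e+00] w 47.0 F [-0.5 -0.9 -1.1]
turn z units total -0.0000 (deg 0.0)  then shift units x 0.005 y -0.053 z 1.016
```

View pics/wrist2.png

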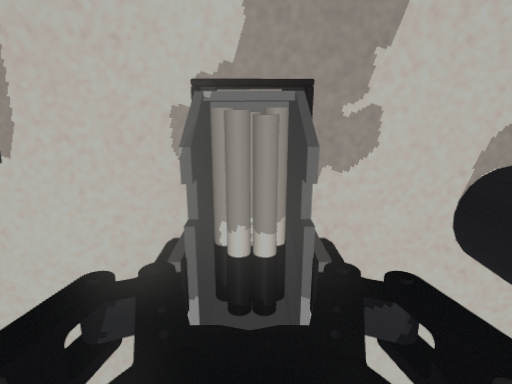

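View pics/scene2.png

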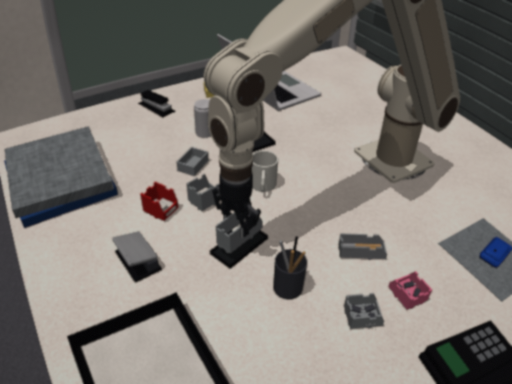

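```bash
python3 - <<'E'
from h import *
c=bot.get_calibration("wrist")
q=plane(c,[(192,80),(313,80),(252,80)],.014)*1000; print(np.round(q,1))
a=np.radians(17.8);ex=np.array([np.cos(a),np.sin(a)]);ey=np.array([-np.sin(a),np.cos(a)])
print((q[:,:2]-[622.3,92.6])@ex,(q[:,:2]-[622.3,92.6])@ey)
E
```

```text
[[569.1  39.8  14. ]
 [547.8 106.3  14. ]
 [558.5  72.8  14. ]]
[-66.77234356 -66.72200856 -66.81361206] [-34.06176428  35.8187284    0.6054054 ]
```

```bash
python3 -m inch '[[0,0,0.3,0,0,0,1],[0,0,0.3,0,0,0,1],[0,0,0.2,0,0,0,1],[0,0,0.12,0,0,0,1],[0,0,0.06,0,0,0,1],[0,0,0,0,0,0,1],[0,0,0,0,0,0,1],[0,0,0,0,0,0,1]]'
python3 go.py 622.3 92.6 17.8 12 36
```

```text
clock: 7.55
eef_pos: [0.6344, 0.0965, 0.0357]
tool_rot: [0.589, 0.808, 0.0, 0.0]
ft_force: [-0.3, 0.5, -2.2]
grip_width: 0.0478
t 7.55 tcp [634.4  96.5  35.7] yaw 17.8 tilt deg 0.04 axis [ 6.e-04  1.e-04 -1.e+00] w 47.8 F [-0.3  0.5 -2.2]
turn z units total -0.0000 (deg 0.0)  then shift units x 0.002 y -0.030 z -0.014
```

```bash
python3 -m inch '[[0,0,0.04,0,0,0,1],[0,0,0.04,0,0,0,1],[0,0,0,0,0,0,1],[0,0,0,0,0,0,1],[0,0,0,0,0,0,1],[0,0,0,0,0,0,1],[0,0,0,0,0,0,1],[0,0,0,0,0,0,1]]'
```

```text
clock: 8.35
eef_pos: [0.6346, 0.0965, 0.0352]
tool_rot: [0.589, 0.808, 0.001, 0.001]
ft_force: [-2.9, -0.7, 5.7]
grip_width: 0.0472
```

Contact at TCP 35.2 mm, which matches the tray floor (31.1 + 4). Releasing.

```bash
python3 -m inch '[[0,0,-0.05,0,0,0,-1],[0,0,0,0,0,0,-1],[0,0,0,0,0,0,-1],[0,0,0,0,0,0,-1],[0,0,-0.5,0,0,0,-1],[0,0,-0.9,0,0,0,-1],[0,0,-1,0,0,0,-1],[0,0,-1,0,0,0,-1]]'
python3 go.py 363 266.4 -32 12 180
```

```text
clock: 9.15
eef_pos: [0.6341, 0.0964, 0.1214]
tool_rot: [0.589, 0.808, 0.0, 0.0]
ft_force: [0.5, 0.1, -0.3]
grip_width: 0.0853
t 9.15 tcp [634.1  96.4 121.4] yaw 17.79 tilt deg 0.01 axis [ 2.e-04  0.e+00 -1.e+00] w 85.3 F [ 0.5  0.1 -0.3]
turn z units total 0.2766 (deg -49.8)  then shift units x 0.019 y -12.321 z -2.343
```

```bash
python3 -m inch '[[0,0,-1,0,0,0,-1],[0,0,-1,0,0,0,-1],[0,0,-1,0,0,0.0461,-1],[0,0,0,0,0,0.0461,-1],[0,0,0,0,0,0.0461,-1],[0,0,0,0,0,0.0461,-1],[0,0,0,0,0,0.0461,-1],[0,0,0,0,0,0.0461,-1]]'
python3 -m inch '[[0,-0.8,0,0,0,0,-1],[0,-1,0,0,0,0,-1],[0,-1,0,0,0,0,-1],[0,-1,0,0,0,0,-1],[0,-1,0,0,0,0,-1],[0,-1,0,0,0,0,-1],[0,-1,0,0,0,0,-1],[0,-1,0,0,0,0,-1]]'
python3 go.py 363 266.4 -32 12 110
```

```text
clock: 9.95
eef_pos: [0.6342, 0.0964, 0.1959]
tool_rot: [0.876, 0.482, 0.0, 0.0]
ft_force: [0.4, 0.2, 0.4]
grip_width: 0.0854
clock: 10.75
eef_pos: [0.468, 0.2002, 0.1959]
tool_rot: [0.875, 0.485, 0.001, 0.0]
ft_force: [-0.9, 0.2, 0.7]
grip_width: 0.0855
t 10.75 tcp [468.  200.2 195.9] yaw -32.0 tilt deg 0.08 axis [ 1.2e-03  6.0e-04 -1.0e+00] w 85.5 F [-0.9  0.2  0.7]
turn z units total 0.0000 (deg -0.0)  then shift units x 0.020 y -4.485 z 3.435
```

```bash
python3 -m inch '[[0,-1,0,0,0,0,-1],[0,-1,0,0,0,0,-1],[0,-1,0,0,0,0,-1],[0.02,-1,0.3,0,0,0,-1],[0,-0.485,1,0,0,0,-1],[0,0,1,0,0,0,-1],[0,0,0.4,0,0,0,-1],[0,0,0,0,0,0,-1]]'
python3 go.py 363 266.4 -32 12 9
python3 - <<'E'
from h import *
c,p,d,W=grab("wrist"); cv2.imwrite("pics/w3.png",p)
c,p,d,W=grab("top"); cv2.imwrite("pics/top3.png",p); np.save("top3.npy",d)
from meas import *
bins(W,dict(ld=(.622,.092,118,48,68)),0.03)
bins(W,dict(ld=(.622,.092,118,48,68)),0.016)
E
```

```text
clock: 11.55
eef_pos: [0.3732, 0.259, 0.1267]
tool_rot: [0.875, 0.485, -0.001, 0.0]
ft_force: [0.4, 0.4, 0.6]
grip_width: 0.0853
t 11.55 tcp [373.2 259.  126.7] yaw -31.99 tilt deg 0.14 axis [-0.002  -0.0014 -1.    ] w 85.3 F [0.4 0.4 0.6]
turn z units total 0.0001 (deg -0.0)  then shift units x 0.036 y -0.022 z 4.707
ld [622.   91.9] [ 47.8 118.9] yaw(x to back) 18.2 ends 69 41 top 75.0
ld [629.   94.2] [ 47.8 133.7] yaw(x to back) 18.2 ends 71 40 top 74.0
```

View pics/w3.png

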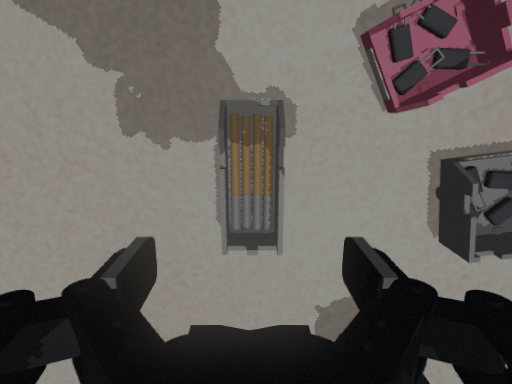

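View pics/top3.png

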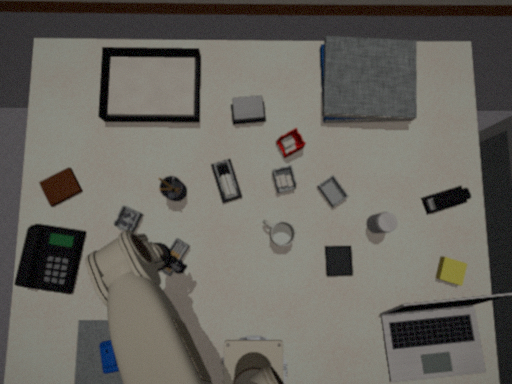

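The ld bin is standing in the tray at (622,92), yaw 18. In the wrist view, ls is centred between the pads. Before gripping I'll compare both bins' back edges relative to the TCP.

```bash
python3 - <<'E'
from h import *
from scipy.spatial.transform import Rotation as Ro
c=bot.get_calibration("wrist"); o=bot.get_obs(); R=np.array(c["R"]);t=np.array(c["t"])
T=Ro.from_quat(o["tool_rot"]).as_matrix(); p=o["eef_pos"]
# generic: camera pose relative to tool
Rct=R@T; C=T.T@(-R.T@t-p)
def rel(uv,tcpz,z):
    n=cv2.undistortPoints(np.array(uv,float).reshape(-1,1,2),K(c),np.array(c["dist_coeffs"]))[:,0]
    D=np.c_[n,np.ones(len(n))]@Rct; h=(tcpz-z)*1000; Cm=C*1000
    return Cm+D*((h-Cm[2])/D[:,2])[:,None]
print("ld back corners",rel([(218,265),(282,265)],.1313,.068).round(1))
print("ls back corners",rel([(221,253),(283,253)],.1267,.046).round(1))
print("ld front rim corners",rel([(216,102),(285,102)],.1313,.068).round(1))
print("ls front",rel([(219,101),(284,101)],.1267,.046).round(1))
E
python3 - <<'E'
import cv2
a=cv2.imread("pics/w1.png")[80:290,190:310];b=cv2.imread("pics/w3.png")[80:290,190:310]
cv2.imwrite("pics/cmp.png",cv2.resize(cv2.hconcat([a,b]),None,fx=2.8,fy=2.8))
E
```

```text
ld back corners [[-23.   47.9  63.3]
 [ 24.2  47.9  63.3]]
ls back corners [[-22.3  46.9  80.7]
 [ 26.7  46.9  80.7]]
ld front rim corners [[-21.2 -67.6  63.3]
 [ 22.9 -67.5  63.3]]
ls front [[-20.9 -68.5  80.7]
 [ 24.2 -68.5  80.7]]
```

View pics/cmp.png

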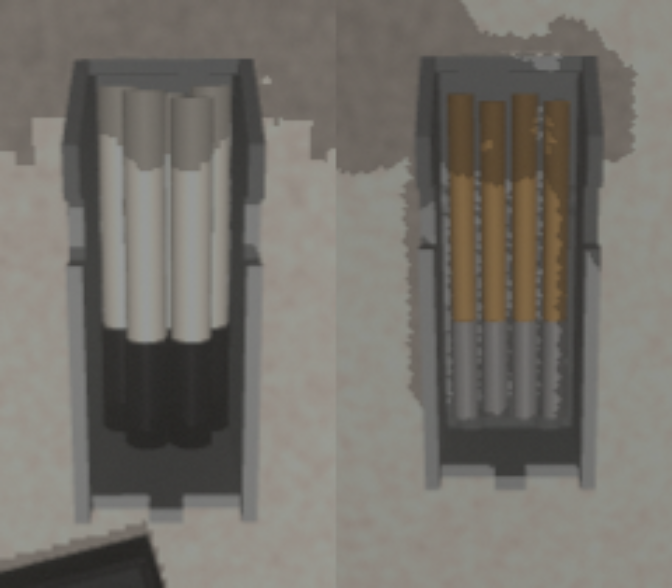

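```bash
python3 -m inch '[[0.04,0,0.8,0,0,0,-1],[0,0,0.9,0,0,0,-1],[0,0,0.9,0,0,0,-1],[0,0,0.9,0,0,0,-1],[0,0,0.6,0,0,0,-1],[0,0,0.4,0,0,0,-1],[0,0,0.1,0,0,0,-1],[0,0,0,0,0,0,1]]'
python3 -m inch '[[0,0,0,0,0,0,1],[0,0,0,0,0,0,1],[0,0,0,0,0,0,1],[0,0,0,0,0,0,1],[0,0,0,0,0,0,1],[0,0,0,0,0,0,1],[0,0,0,0,0,0,1],[0,0,0,0,0,0,1]]'
python3 go.py 622.3 92.3 18 12 200
```

```text
clock: 12.45
eef_pos: [0.3751, 0.2607, 0.0128]
tool_rot: [0.875, 0.485, 0.0, -0.0]
ft_force: [-0.3, 0.1, 0.1]
grip_width: 0.0727
clock: 13.25
eef_pos: [0.3755, 0.2611, 0.0134]
tool_rot: [0.875, 0.485, 0.001, -0.0]
ft_force: [0.1, -0.5, 6.2]
grip_width: 0.0476
t 13.25 tcp [375.5 261.1  13.4] yaw -31.99 tilt deg 0.15 axis [ 0.0023  0.0014 -1.    ] w 47.6 F [ 0.1 -0.5  6.2]
turn z units total -0.2777 (deg 50.0)  then shift units x -9.471 y 7.785 z -7.464
```

```bash
python3 -m inch '[[0,0,-0.4,0,0,0,1],[0,0,-1,0,0,0,1],[0,0,-1,0,0,0,1],[0,0,-1,0,0,0,1],[0,0,-1,0,0,0,1],[0,0,-1,0,0,0,1],[0,0,-1,0,0,0,1],[0,0,-1,0,0,0,1]]'
python3 -m inch '[[0,0,-0.06,0,0,-0.0463,1],[0,0,0,0,0,-0.0463,1],[0,0,0,0,0,-0.0463,1],[0,0,0,0,0,-0.0463,1],[0,0,0,0,0,-0.0463,1],[0,0,0,0,0,-0.0462,1],[-0.7,0.6,0,0,0,0,1],[-1,0.8,0,0,0,0,1]]'
python3 go.py 622.3 92.3 18 12.7 200
```

```text
clock: 14.05
eef_pos: [0.3737, 0.2599, 0.1984]
tool_rot: [0.875, 0.485, -0.001, 0.0]
ft_force: [0.5, 0.3, -3.0]
grip_width: 0.0474
clock: 14.85
eef_pos: [0.4198, 0.2309, 0.199]
tool_rot: [0.587, 0.81, -0.0, -0.0]
ft_force: [0.6, -0.1, -1.5]
grip_width: 0.047
t 14.85 tcp [419.8 230.9 199. ] yaw 18.17 tilt deg 0.08 axis [-1.3e-03 -1.0e-04 -1.0e+00] w 47.0 F [ 0.6 -0.1 -1.5]
turn z units total 0.0010 (deg -0.2)  then shift units x -7.774 y 6.497 z -0.040
```

```bash
python3 -m inch '[[-1,0.8,0,0,0,0,1],[-1,0.8,0,0,0,0,1],[-1,0.8,0,0,0,0,1],[-1,0.8,0,0,0,0,1],[-1,0.8,0,0,0,0,1],[-1,0.8,0,0,0,0,1],[-1,0.8,0,0,0,0,1],[-0.7,0.7,0,0,0,0,1]]'
python3 -m inch '[[0,0.1,0.6,0,0,0.001,1],[0,0,0.9,0,0,0,1],[0,0,0.9,0,0,0,1],[0,0,0.8,0,0,0,1],[0,0,0.4,0,0,0,1],[0,0,0,0,0,0,1],[0,0,0,0,0,0,1],[0,0,0,0,0,0,1]]'
python3 go.py 622.3 92.3 18 12.7 90
python3 - <<'E'
from h import *
c,p,d,W=grab("wrist"); cv2.imwrite("pics/w4.png",p)
c,p,d,W=grab("scene"); cv2.imwrite("pics/s4.png",cv2.resize(p[150:300,150:350],None,fx=3.5,fy=3.5))
E
```

```text
clock: 15.65
eef_pos: [0.6306, 0.0948, 0.1984]
tool_rot: [0.588, 0.809, -0.001, -0.0]
ft_force: [-0.2, 1.1, -1.4]
grip_width: 0.0469
clock: 16.45
eef_pos: [0.6334, 0.0973, 0.1104]
tool_rot: [0.589, 0.808, 0.001, 0.001]
ft_force: [0.6, -0.0, -2.5]
grip_width: 0.0471
t 16.45 tcp [633.4  97.3 110.4] yaw 17.82 tilt deg 0.15 axis [ 2.6e-03  4.0e-04 -1.0e+00] w 47.1 F [ 0.6 -0.  -2.5]
turn z units total -0.0010 (deg 0.2)  then shift units x -0.053 y 0.022 z 0.816
```

View pics/w4.png

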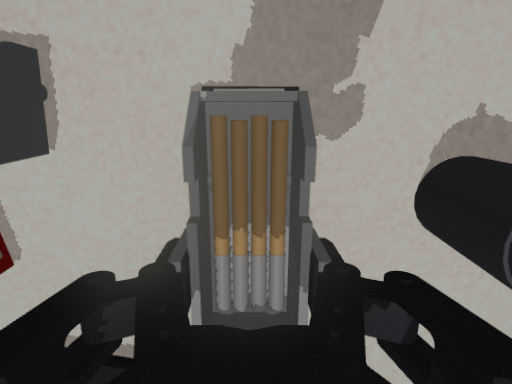

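View pics/s4.png

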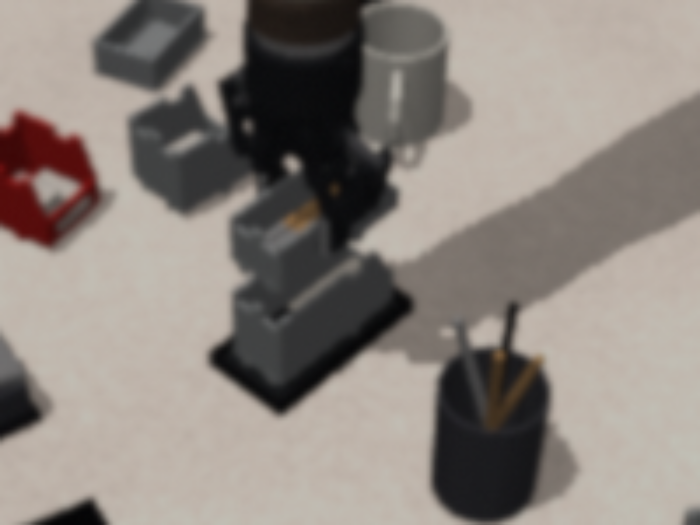

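The shallow bin hangs squarely above the deep one, with the tray's front rim centred at x 202–299. Lowering.

```bash
python3 -m inch '[[-0.04,0.02,0.3,0,0,0,1],[0,0,0.3,0,0,0,1],[0,0,0.2,0,0,0,1],[0,0,0.1,0,0,0,1],[0,0,0.08,0,0,0,1],[0,0,0.08,0,0,0,1],[0,0,0,0,0,0,1],[0,0,0,0,0,0,1]]'
python3 -m inch '[[0,0,0.04,0,0,0,1],[0,0,0.04,0,0,0,1],[0,0,0.04,0,0,0,1],[0,0,0.03,0,0,0,1],[0,0,0,0,0,0,1],[0,0,0,0,0,0,1],[0,0,0,0,0,0,1],[0,0,0,0,0,0,1]]'
```

```text
clock: 17.35
eef_pos: [0.6334, 0.0964, 0.0825]
tool_rot: [0.589, 0.808, 0.0, 0.0]
ft_force: [0.2, -0.7, -2.2]
grip_width: 0.0471
clock: 18.15
eef_pos: [0.6334, 0.0964, 0.0795]
tool_rot: [0.589, 0.808, 0.0, 0.0]
ft_force: [-2.3, -0.5, 5.2]
grip_width: 0.047
```

Contact came at 79.5 mm against 79.4 expected, so the lugs are home. Releasing and heading for wide_deep.

```bash
python3 -m inch '[[0,0,-0.04,0,0,0,-1],[0,0,0,0,0,0,-1],[0,0,0,0,0,0,-1],[0,0,0,0,0,0,-1],[0,0,-0.4,0,0,0,-1],[0,0,-0.8,0,0,0,-1],[0,0,-1,0,0,0,-1],[0,0,-1,0,0,0,-1]]'
python3 go.py 625.7 -103.4 14 16 165
```

```text
clock: 18.95
eef_pos: [0.6332, 0.0963, 0.1609]
tool_rot: [0.589, 0.808, -0.0, -0.0]
ft_force: [0.2, -0.1, -0.1]
grip_width: 0.0854
t 18.95 tcp [633.2  96.3 160.9] yaw 17.81 tilt deg 0.0 axis [-1.e-04 -0.e+00 -1.e+00] w 85.4 F [ 0.2 -0.1 -0.1]
turn z units total 0.0212 (deg -3.8)  then shift units x -7.678 y -1.584 z -0.165
```

```bash
python3 -m inch '[[0,0,0,0,0,0.0212,-1],[-1,-0.2,0,0,0,0,-1],[-1,-0.2,0,0,0,0,-1],[-1,-0.2,0,0,0,0,-1],[-1,-0.2,0,0,0,0,-1],[-1,-0.2,0,0,0,0,-1],[-1,-0.2,0,0,0,0,-1],[-1,-0.2,0,0,0,0,-1]]'
python3 -m inch '[[-0.68,-0.18,0.6,0,0,0,-1],[0,0,0.5,0,0,0,-1],[0,0,0.2,0,0,0,-1],[0,0,0,0,0,0,-1],[0,0,0,0,0,0,-1],[0,0,0,0,0,0,-1],[0,0,0,0,0,0,-1],[0,0,0,0,0,0,-1]]'
python3 go.py 625.7 -103.4 14 16 30
python3 - <<'E'
from h import *
c,p,d,W=grab("wrist"); cv2.imwrite("pics/w5.png",p)
c,p,d,W=grab("top"); cv2.imwrite("pics/top5.png",p); np.save("top5.npy",d)
E
```

```text
clock: 19.75
eef_pos: [0.6419, -0.083, 0.1605]
tool_rot: [0.616, 0.788, 0.0, 0.0]
ft_force: [0.0, 0.7, -0.0]
grip_width: 0.0857
clock: 20.55
eef_pos: [0.6417, -0.0992, 0.1276]
tool_rot: [0.615, 0.788, 0.0, 0.0]
ft_force: [0.2, 0.5, 0.2]
grip_width: 0.0855
t 20.55 tcp [641.7 -99.2 127.6] yaw 14.03 tilt deg 0.05 axis [ 9.e-04 -1.e-04 -1.e+00] w 85.5 F [0.2 0.5 0.2]
turn z units total 0.0002 (deg -0.0)  then shift units x -0.010 y -0.023 z 3.903
```

View pics/w5.png

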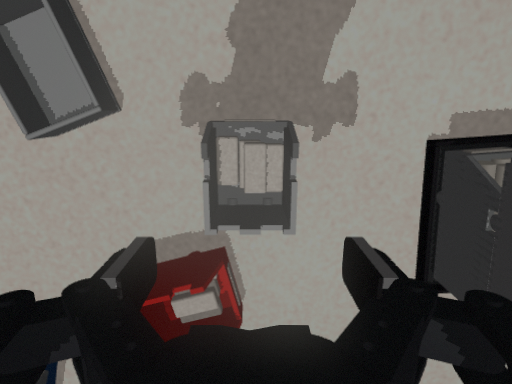

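```bash
python3 -m inch '[[0,-0.02,0.6,0,0,0,-1],[0,0,0.9,0,0,0,-1],[0,0,0.9,0,0,0,-1],[0,0,0.8,0,0,0,-1],[0,0,0.5,0,0,0,-1],[0,0,0.2,0,0,0,-1],[0,0,0,0,0,0,-1],[0,0,0,0,0,0,1]]'
python3 -m inch '[[0,0,0,0,0,0,1],[0,0,0,0,0,0,1],[0,0,0,0,0,0,1],[0,0,0,0,0,0,1],[0,0,0,0,0,0,1],[0,0,0,0,0,0,1],[0,0,0,0,0,0,1],[0,0,0,0,0,0,1]]'
python3 go.py 351.4 -287.4 1.8 16 200
python3 - <<'E'
from h import *
c=bot.get_calibration("top");p=cv2.imread("pics/top5.png");d=np.load("top5.npy");W=cloud(c,d)
from meas import *
bins(W,dict(ls=(.622,.092,118,48,46)),0.08)
bins(W,dict(ld=(.622,.092,118,48,46)),0.03)
E
```

```text
clock: 21.45
eef_pos: [0.6417, -0.0998, 0.0306]
tool_rot: [0.616, 0.788, 0.0, 0.001]
ft_force: [-0.8, -0.1, -0.0]
grip_width: 0.0736
clock: 22.25
eef_pos: [0.6423, -0.0998, 0.0312]
tool_rot: [0.616, 0.788, 0.001, 0.002]
ft_force: [0.4, -0.4, 5.5]
grip_width: 0.063
t 22.25 tcp [642.3 -99.8  31.2] yaw 14.0 tilt deg 0.2 axis [ 3.5e-03 -5.0e-04 -1.0e+00] w 63.0 F [ 0.4 -0.4  5.5]
turn z units total 0.0678 (deg -12.2)  then shift units x -7.134 y -11.227 z -6.751
ls [622.1  92.1] [ 47.9 119.9] yaw(x to back) 18.1 ends 109 91 top 114.0
ld [622.1  92.1] [ 47.9 120. ] yaw(x to back) 18.1 ends 106 89 top 114.0
```

```bash
python3 -m inch '[[0,0,-0.4,0,0,0,1],[0,0,-0.9,0,0,0,1],[0,0,-1,0,0,0,1],[0,0,-1,0,0,0,1],[0,0,-1,0,0,0,1],[0,0,-1,0,0,0,1],[0,0,-0.9,0,0,0,1],[0,0,-0.5,0,0,0.034,1]]'
python3 -m inch '[[0,0,0,0,0,0.034,1],[-0.3,-0.5,0,0,0,0,1],[-0.6,-0.94,0,0,0,0,1],[-0.6,-0.94,0,0,0,0,1],[-0.6,-0.94,0,0,0,0,1],[-0.6,-0.94,0,0,0,0,1],[-0.6,-0.94,0,0,0,0,1],[-0.6,-0.94,0,0,0,0,1]]'
python3 go.py 351.4 -287.4 1.8 17 150
```

```text
clock: 23.05
eef_pos: [0.6409, -0.0997, 0.1991]
tool_rot: [0.658, 0.753, 0.0, 0.0]
ft_force: [0.5, 0.1, -2.4]
grip_width: 0.0629
clock: 23.85
eef_pos: [0.4885, -0.202, 0.1966]
tool_rot: [0.696, 0.718, -0.0, -0.001]
ft_force: [-0.3, -0.1, -2.4]
grip_width: 0.0631
t 23.85 tcp [ 488.5 -202.   196.6] yaw 1.77 tilt deg 0.13 axis [-2.2e-03  7.0e-04 -1.0e+00] w 63.1 F [-0.3 -0.1 -2.4]
turn z units total -0.0002 (deg 0.0)  then shift units x -3.243 y -4.910 z 1.864
```

```bash
python3 -m inch '[[-0.6,-0.92,0,0,0,0,1],[-0.6,-0.92,0,0,0,0,1],[-0.6,-0.92,0,0,0,0,1],[-0.6,-0.92,0.4,0,0,0,1],[-0.6,-0.92,0.8,0,0,0,1],[-0.24,-0.31,0.9,0,0,0,1],[0,0,0.4,0,0,0,1],[0,0,0,0,0,0,1]]'
python3 go.py 351.4 -287.4 1.8 17 60
python3 - <<'E'
from h import *
c,p,d,W=grab("wrist"); cv2.imwrite("pics/w6.png",p)
c,p,d,W=grab("top"); cv2.imwrite("pics/top6.png",p)
E
```

```text
clock: 24.65
eef_pos: [0.369, -0.2854, 0.1331]
tool_rot: [0.696, 0.718, -0.0, -0.002]
ft_force: [0.6, -0.2, -1.4]
grip_width: 0.0632
t 24.65 tcp [ 369.  -285.4  133.1] yaw 1.73 tilt deg 0.25 axis [-0.0032  0.003  -1.    ] w 63.2 F [ 0.6 -0.2 -1.4]
turn z units total -0.0004 (deg 0.1)  then shift units x -0.057 y -0.026 z 2.923
```

View pics/w6.png

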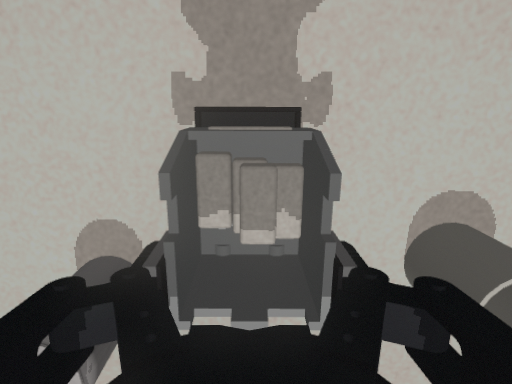

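View pics/top6.png

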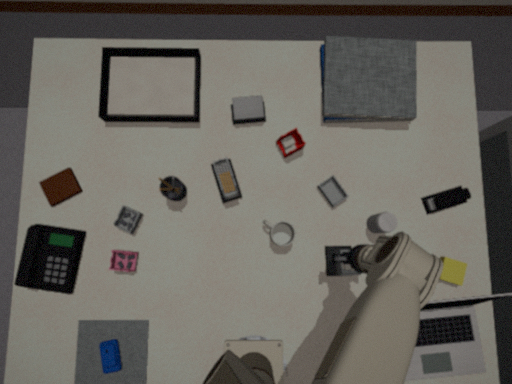

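```bash
python3 - <<'E'
from h import *
c=bot.get_calibration("wrist"); ct=bot.get_calibration("top")
q=plane(c,[(195,107),(301,107)],.014)*1000; print(np.round(q,1))
a=np.radians(1.8);ex=np.array([np.cos(a),np.sin(a)]);ey=np.array([-np.sin(a),np.cos(a)])
print((q[:,:2]-[351.4,-287.4])@ex,(q[:,:2]-[351.4,-287.4])@ey)
print(plane(ct,[(381,220)],.115))
E
```

```text
[[ 307.7 -333.6   14. ]
 [ 304.9 -246.5   14. ]]
[-45.1599051  -45.14837281] [-44.78752158  42.33743075]
[[ 0.48142633 -0.39985473  0.115     ]]
```

```bash
python3 -m inch '[[-0.06,0.05,0.6,0,0,0,1],[0,0,0.8,0,0,0,1],[0,0,0.8,0,0,0,1],[0,0,0.6,0,0,0,1],[0,0,0.4,0,0,0,1],[0,0,0.3,0,0,0,1],[0,0,0.2,0,0,0,1],[0,0,0,0,0,0,1]]'
python3 go.py 353.3 -288 1.8 17 38
```

```text
clock: 25.55
eef_pos: [0.3717, -0.2879, 0.042]
tool_rot: [0.696, 0.718, 0.0, -0.0]
ft_force: [-0.3, -0.0, -1.5]
grip_width: 0.063
t 25.55 tcp [ 371.7 -287.9   42. ] yaw 1.78 tilt deg 0.01 axis [-1.e-04  2.e-04 -1.e+00] w 63.0 F [-0.3 -0.  -1.5]
turn z units total -0.0001 (deg 0.0)  then shift units x 0.019 y -0.057 z 0.158
```

```bash
python3 -m inch '[[0,0,0.12,0,0,0,1],[0,0,0.06,0,0,0,1],[0,0,0.04,0,0,0,1],[0,0,0.04,0,0,0,1],[0,0,0.04,0,0,0,1],[0,0,0,0,0,0,1],[0,0,0,0,0,0,1],[0,0,0,0,0,0,1]]'
```

```text
clock: 26.35
eef_pos: [0.3717, -0.2881, 0.0351]
tool_rot: [0.696, 0.718, -0.0, 0.0]
ft_force: [-2.2, 1.6, 5.5]
grip_width: 0.0633
```

Contact on the floor at 35.1 mm. Releasing.

```bash
python3 -m inch '[[0,0,-0.04,0,0,0,-1],[0,0,0,0,0,0,-1],[0,0,0,0,0,0,-1],[0,0,0,0,0,0,-1],[0,0,-0.4,0,0,0,-1],[0,0,-0.8,0,0,0,-1],[0,0,-1,0,0,0,-1],[0,0,-1,0,0,0,-1]]'
python3 -m inch '[[0,0,-1,0,0,0.04,-1],[0,0,-1,0,0,0.04,-1],[0,0,-1,0,0,0.04,-1],[0,0,0,0,0,0.02,-1],[0,0,0,0,0,0,-1],[0,0,0,0,0,0,-1],[0,0,0,0,0,0,-1],[0,0,0,0,0,0,-1]]'
python3 go.py 486.4 419.7 -24.6 17 195
```

```text
clock: 27.15
eef_pos: [0.3714, -0.2879, 0.1169]
tool_rot: [0.696, 0.718, -0.0, -0.0]
ft_force: [0.4, -0.3, -0.3]
grip_width: 0.0852
clock: 27.95
eef_pos: [0.3712, -0.2877, 0.19]
tool_rot: [0.836, 0.549, -0.0, -0.001]
ft_force: [0.2, 0.0, 0.2]
grip_width: 0.0855
t 27.95 tcp [ 371.2 -287.7  190. ] yaw -23.41 tilt deg 0.09 axis [-0.0012  0.001  -1.    ] w 85.5 F [0.2 0.  0.2]
turn z units total 0.0066 (deg -1.2)  then shift units x 27.646 y -6.908 z -0.202
```

```bash
python3 -m inch '[[0.5,-0.12,-0.3,0,0,0.0066,-1],[1,-0.25,0,0,0,0,-1],[1,-0.25,0,0,0,0,-1],[1,-0.25,0,0,0,0,-1],[1,-0.25,0,0,0,0,-1],[1,-0.25,0,0,0,0,-1],[1,-0.25,0,0,0,0,-1],[1,-0.25,0,0,0,0,-1]]'
python3 -m inch '[[1,-0.25,0,0,0,0,-1],[1,-0.25,0,0,0,0,-1],[1,-0.25,0,0,0,0,-1],[1,-0.25,0,0,0,0,-1],[1,-0.25,0,0,0,0,-1],[1,-0.25,0,0,0,0,-1],[1,-0.25,0,0,0,0,-1],[1,-0.25,0,0,0,0,-1]]'
python3 -m inch '[[1,-0.25,0,0,0,0,-1],[1,-0.25,0,0,0,0,-1],[1,-0.25,0,0,0,0,-1],[1,-0.25,0,0,0,0,-1],[1,-0.25,0,0,0,0,-1],[1,-0.25,0,0,0,0,-1],[1,-0.25,0,0,0,0,-1],[1,-0.25,0,0,0,0,-1]]'
python3 go.py 486.4 419.7 -24.6 17 120
```

```text
clock: 28.75
eef_pos: [0.4068, -0.097, 0.1977]
tool_rot: [0.842, 0.54, -0.0, -0.0]
ft_force: [0.4, 0.7, 0.2]
grip_width: 0.0852
clock: 29.55
eef_pos: [0.4446, 0.1056, 0.1976]
tool_rot: [0.841, 0.54, -0.0, -0.0]
ft_force: [-0.3, -0.4, 0.7]
grip_width: 0.0854
clock: 30.35
eef_pos: [0.4826, 0.3082, 0.1974]
tool_rot: [0.841, 0.54, -0.001, 0.0]
ft_force: [-0.4, -0.2, -0.2]
grip_width: 0.0855
t 30.35 tcp [482.6 308.2 197.4] yaw -24.6 tilt deg 0.08 axis [-1.1e-03 -8.0e-04 -1.0e+00] w 85.5 F [-0.4 -0.2 -0.2]
turn z units total 0.0000 (deg -0.0)  then shift units x 4.120 y -1.038 z 3.094
```

```bash
python3 -m inch '[[1,-0.25,0,0,0,0,-1],[1,-0.25,0,0,0,0,-1],[1,-0.25,0,0,0,0,-1],[0.8,-0.2,0.4,0,0,0,-1],[0.32,-0.09,1,0,0,0,-1],[0,0,1,0,0,0,-1],[0,0,0.5,0,0,0,-1],[0,0,0,0,0,0,-1]]'
python3 go.py 486.4 419.7 -24.6 17 120
python3 - <<'E'
from h import *
c,p,d,W=grab("wrist"); cv2.imwrite("pics/w7.png",p)
c,p,d,W=grab("top"); cv2.imwrite("pics/top7.png",p); np.save("top7.npy",d)
from meas import *
bins(W,dict(wd=(.353,-.288,76,64,68)),0.03)
E
```

```text
clock: 31.15
eef_pos: [0.5005, 0.4104, 0.1225]
tool_rot: [0.842, 0.54, -0.003, 0.0]
ft_force: [-0.9, -0.7, -0.0]
grip_width: 0.0856
t 31.15 tcp [500.5 410.4 122.5] yaw -24.62 tilt deg 0.36 axis [-0.0048 -0.004  -1.    ] w 85.6 F [-0.9 -0.7 -0. ]
turn z units total -0.0001 (deg 0.0)  then shift units x 0.105 y 0.012 z 0.098Traceback (most recent call last):
  File "<stdin>", line 5, in <module>
  File "meas.py", line 12, in bins
    zf=np.percentile(zz[s>L/2-8],80); zb=np.percentile(zz[s<-(L/2-8)],80)
    return _quantile_unchecked(
        a, q, axis, out, overwrite_input, method, keepdims, weights)
    return _ureduce(a,
                    func=_quantile_ureduce_func,
    ...<5 lines>...
                    overwrite_input=overwrite_input,
                    method=method)
    r = func(a, **kwargs)
    result = _quantile(arr,
                       quantiles=q,
    ...<2 lines>...
                       out=out,
                       weights=wgt)
    slices_having_nans = np.isnan(arr[-1, ...])
                                  ~~~^^^^^^^^^
IndexError: index -1 is out of bounds for axis 0 with size 0
```

View pics/w7.png

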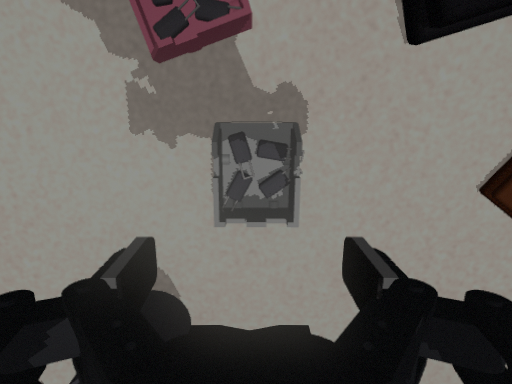

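Wrist view: wide_shallow spans x 214–298 with its back edge at about row 223, slightly right of the pad centre. The pen pot is clear of the left finger.

```bash
python3 - <<'E'
from h import *
from scipy.spatial.transform import Rotation as Ro
c=bot.get_calibration("wrist"); o=bot.get_obs(); R=np.array(c["R"]);t=np.array(c["t"])
T=Ro.from_quat(o["tool_rot"]).as_matrix(); p=o["eef_pos"]
Rct=R@T; C=T.T@(-R.T@t-p)*1000
def rel(uv,tcpz,z):
    n=cv2.undistortPoints(np.array(uv,float).reshape(-1,1,2),K(c),np.array(c["dist_coeffs"]))[:,0]
    D=np.c_[n,np.ones(len(n))]@Rct; h=tcpz-z
    return (C+D*((h-C[2])/D[:,2])[:,None]).round(1)
print("wd back",rel([(205,234),(296,234)],127.6,68),"at tcp 641.7,-99.2")
print("ws back",rel([(214,225),(299,225)],122.5,46),"at tcp now",p)
c=bot.get_calibration("top");d=np.load("top7.npy");W=cloud(c,d).reshape(-1,3)
m=(W[:,2]>.03)&(abs(W[:,0]-.353)<.06)&(abs(W[:,1]+.288)<.06); q=W[m]*1000
r=cv2.minAreaRect(q[:,:2].astype(np.float32)); print(r, np.percentile(q[:,2],[50,97]))
a=cv2.imread("pics/w5.png")[105:245,190:310];b=cv2.imread("pics/w7.png")[105:245,190:310]
cv2.imwrite("pics/cmp2.png",cv2.resize(cv2.hconcat([a,b]),None,fx=3,fy=3))
p=cv2.imread("pics/top7.png"); cv2.imwrite("pics/t7.png",cv2.resize(p[150:300,200:400],None,fx=3.5,fy=3.5))
E
```

```text
wd back [[-31.3  21.8  59.6]
 [ 32.8  21.7  59.6]] at tcp 641.7,-99.2
ws back [[-26.8  21.6  76.5]
 [ 37.5  21.6  76.5]] at tcp now [0.5022624  0.41159478 0.12598821]
((354.36431884765625, -291.3933410644531), (78.3023681640625, 66.70307922363281), 0.24482209980487823) [46.08576834 73.41257003]
```

View pics/cmp2.png

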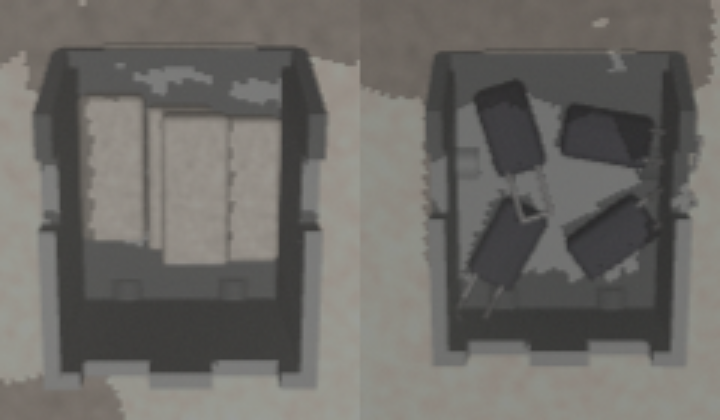

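View pics/t7.png

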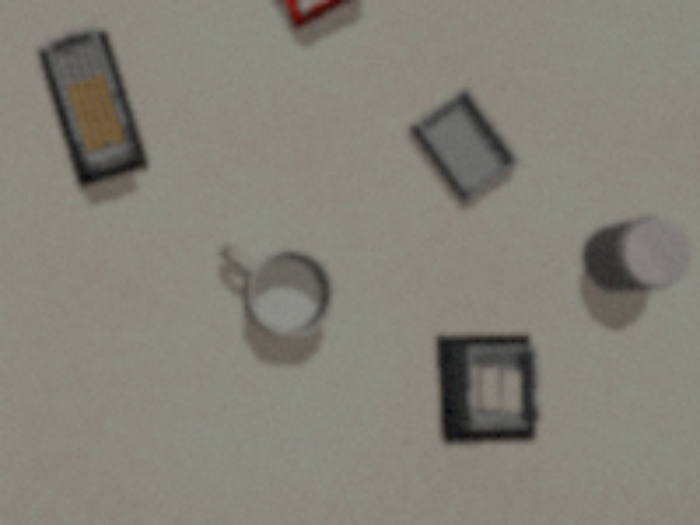

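```bash
python3 -m inch '[[0.12,-0.03,0.6,0,0,0,-1],[0,0,0.9,0,0,0,-1],[0,0,0.9,0,0,0,-1],[0,0,0.9,0,0,0,-1],[0,0,0.7,0,0,0,-1],[0,0,0.4,0,0,0,-1],[0,0,0.1,0,0,0,-1],[0,0,0,0,0,0,-1]]'
python3 -m inch '[[0,0,0,0,0,0,1],[0,0,0,0,0,0,1],[0,0,0,0,0,0,1],[0,0,0,0,0,0,1],[0,0,0,0,0,0,1],[0,0,0,0,0,0,1],[0,0,0,0,0,0,1],[0,0,0,0,0,0,1]]'
python3 go.py 354.7 -288.7 1.8 17 200
```

```text
clock: 32.05
eef_pos: [0.5029, 0.415, 0.0134]
tool_rot: [0.842, 0.54, 0.0, -0.0]
ft_force: [0.0, 0.3, -0.1]
grip_width: 0.0858
clock: 32.85
eef_pos: [0.5037, 0.4156, 0.0148]
tool_rot: [0.842, 0.54, 0.002, -0.0]
ft_force: [0.5, 0.6, 5.6]
grip_width: 0.0632
t 32.85 tcp [503.7 415.6  14.8] yaw -24.63 tilt deg 0.2 axis [ 0.0027  0.0021 -1.    ] w 63.2 F [0.5 0.6 5.6]
turn z units total -0.1468 (deg 26.4)  then shift units x -27.972 y -6.162 z -7.408
```

```bash
python3 -m inch '[[0,0,-0.4,0,0,0,1],[0,0,-1,0,0,0,1],[0,0,-1,0,0,0,1],[0,0,-1,0,0,0,1],[0,0,-1,0,0,0,1],[0,0,-1,0,0,0,1],[0,0,-1,0,0,0,1],[0,0,-1,0,0,0,1]]'
python3 -m inch '[[0,0,0,0,0,-0.0367,1],[0,0,0,0,0,-0.0367,1],[0,0,0,0,0,-0.0367,1],[0,0,0,0,0,-0.0367,1],[-0.5,-0.1,0,0,0,0,1],[-1,-0.22,0,0,0,0,1],[-1,-0.22,0,0,0,0,1],[-1,-0.22,0,0,0,0,1]]'
python3 -m inch '[[-1,-0.22,0,0,0,0,1],[-1,-0.22,0,0,0,0,1],[-1,-0.22,0,0,0,0,1],[-1,-0.22,0,0,0,0,1],[-1,-0.22,0,0,0,0,1],[-1,-0.22,0,0,0,0,1],[-1,-0.22,0,0,0,0,1],[-1,-0.22,0,0,0,0,1]]'
python3 -m inch '[[-1,-0.22,0,0,0,0,1],[-1,-0.22,0,0,0,0,1],[-1,-0.22,0,0,0,0,1],[-1,-0.22,0,0,0,0,1],[-1,-0.22,0,0,0,0,1],[-1,-0.22,0,0,0,0,1],[-1,-0.22,0,0,0,0,1],[-1,-0.22,0,0,0,0,1]]'
python3 go.py 354.7 -288.9 1.8 17.2 150
```

```text
clock: 33.65
eef_pos: [0.502, 0.4143, 0.1988]
tool_rot: [0.842, 0.54, -0.001, 0.0]
ft_force: [0.4, 1.0, -1.5]
grip_width: 0.0628
clock: 34.45
eef_pos: [0.4855, 0.3256, 0.1977]
tool_rot: [0.696, 0.718, -0.001, -0.0]
ft_force: [0.6, 1.1, -1.9]
grip_width: 0.0628
clock: 35.25
eef_pos: [0.4477, 0.1243, 0.1981]
tool_rot: [0.696, 0.718, -0.0, -0.0]
ft_force: [0.2, -0.5, -2.5]
grip_width: 0.0629
clock: 36.05
eef_pos: [0.41, -0.0767, 0.1981]
tool_rot: [0.696, 0.718, -0.0, -0.0]
ft_force: [-0.2, -0.3, -1.8]
grip_width: 0.0628
t 36.05 tcp [410.  -76.7 198.1] yaw 1.8 tilt deg 0.04 axis [-7.e-04  2.e-04 -1.e+00] w 62.8 F [-0.2 -0.3 -1.8]
turn z units total 0.0000 (deg -0.0)  then shift units x -8.415 y -1.790 z 1.925
```

```bash
python3 -m inch '[[-1,-0.22,0,0,0,0,1],[-1,-0.22,0,0,0,0,1],[-1,-0.22,0,0,0,0,1],[-1,-0.22,0,0,0,0,1],[-1,-0.22,0,0,0,0,1],[-1,-0.22,0,0,0,0,1],[-1,-0.22,0,0,0,0,1],[-0.8,-0.15,0,0,0,0,1]]'
python3 -m inch '[[-0.6,-0.1,0.4,0,0,0,1],[0,0,0.8,0,0,0,1],[0,0,0.9,0,0,0,1],[0,0,0.7,0,0,0,1],[0,0,0.4,0,0,0,1],[0,0,0,0,0,0,1],[0,0,0,0,0,0,1],[0,0,0,0,0,0,1]]'
python3 go.py 354.7 -288.9 1.8 17.2 90
python3 - <<'E'
from h import *
c,p,d,W=grab("wrist"); cv2.imwrite("pics/w8.png",p)
c,p,d,W=grab("scene"); cv2.imwrite("pics/s8.png",cv2.resize(p[80:230,150:350],None,fx=3.5,fy=3.5))
E
```

```text
clock: 36.85
eef_pos: [0.3739, -0.273, 0.1981]
tool_rot: [0.696, 0.718, -0.0, -0.0]
ft_force: [1.6, 0.2, -1.5]
grip_width: 0.0633
clock: 37.65
eef_pos: [0.3735, -0.2876, 0.119]
tool_rot: [0.696, 0.718, 0.0, 0.001]
ft_force: [1.0, -0.1, -1.5]
grip_width: 0.063
t 37.65 tcp [ 373.5 -287.6  119. ] yaw 1.81 tilt deg 0.11 axis [ 0.0015 -0.0012 -1.    ] w 63.0 F [ 1.  -0.1 -1.5]
turn z units total 0.0000 (deg -0.0)  then shift units x -0.029 y -0.064 z 1.160
```

View pics/w8.png

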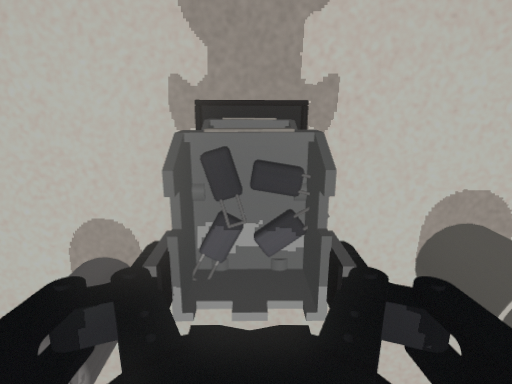

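View pics/s8.png

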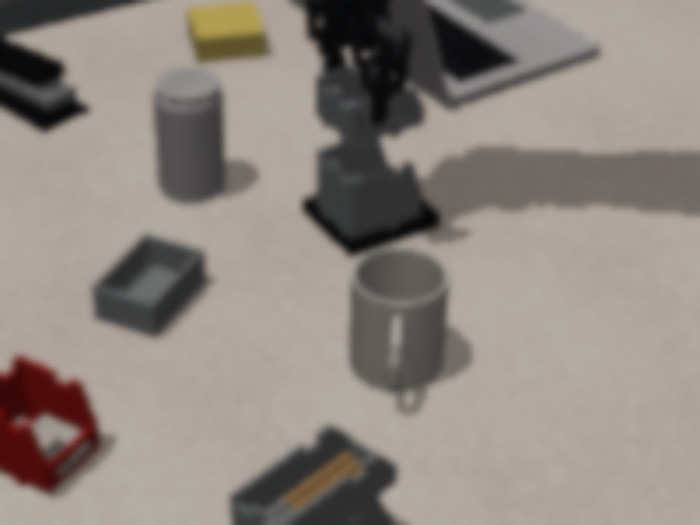

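Wrist view: the deep bin's front edge (x 203–298) and the held bin (175–327) are both centred at about 251, so they line up. Lowering.

```bash
python3 -m inch '[[-0.02,-0.05,0.3,0,0,0,1],[0,0,0.4,0,0,0,1],[0,0,0.3,0,0,0,1],[0,0,0.2,0,0,0,1],[0,0,0.1,0,0,0,1],[0,0,0.08,0,0,0,1],[0,0,0,0,0,0,1],[0,0,0,0,0,0,1]]'
python3 -m inch '[[0,0,0.04,0,0,0,1],[0,0,0.04,0,0,0,1],[0,0,0.03,0,0,0,1],[0,0,0,0,0,0,1],[0,0,0,0,0,0,1],[0,0,0,0,0,0,1],[0,0,0,0,0,0,1],[0,0,0,0,0,0,1]]'
```

```text
clock: 38.55
eef_pos: [0.3717, -0.2878, 0.0837]
tool_rot: [0.696, 0.718, 0.0, 0.0]
ft_force: [-0.6, -0.2, -1.3]
grip_width: 0.063
clock: 39.35
eef_pos: [0.3716, -0.2877, 0.0808]
tool_rot: [0.696, 0.718, 0.0, 0.0]
ft_force: [0.5, -0.1, -1.4]
grip_width: 0.0629
```

```bash
python3 -m inch '[[0,0,0.03,0,0,0,1],[0,0,0,0,0,0,1],[0,0,0.03,0,0,0,1],[0,0,0,0,0,0,1],[0,0,0,0,0,0,1],[0,0,0,0,0,0,1],[0,0,0,0,0,0,1],[0,0,0,0,0,0,1]]'
```

```text
clock: 40.15
eef_pos: [0.3718, -0.2877, 0.0807]
tool_rot: [0.696, 0.718, 0.0, 0.001]
ft_force: [-2.2, 1.6, 9.9]
grip_width: 0.0631
```

```bash
python3 -m inch '[[0,0,-0.06,0,0,0,-1],[0,0,0,0,0,0,-1],[0,0,0,0,0,0,-1],[0,0,0,0,0,0,-1],[0,0,-0.4,0,0,0,-1],[0,0,-0.8,0,0,0,-1],[0,0,-1,0,0,0,-1],[0,0,-1,0,0,0,-1]]'
python3 -m inch '[[0,0,-1,0,0,0,-1],[0,0,-1,0,0,0,-1],[1,0,0,0,0,0,-1],[1,0,0,0,0,0,-1],[1,0,0,0,0,0,-1],[1,0,0,0,0,0,-1],[1,0,0,0,0,0,-1],[1,0,0,0,0,0,-1]]'
python3 -m inch '[[1,0,0,0,0,0,-1],[1,0,0,0,0,0,-1],[1,0,0,0,0,0,-1],[1,0,0,0,0,0,-1],[0,0,0,0,0,0,-1],[0,0,0,0,0,0,-1],[0,0,0,0,0,0,-1],[0,0,0,0,0,0,-1]]'
python3 - <<'E'
from h import *
c,p,d,W=grab("scene"); cv2.imwrite("pics/s9.png",cv2.resize(p[90:290,150:350],None,fx=3,fy=3))
c,p,d,W=grab("top"); cv2.imwrite("pics/t9.png",cv2.resize(p[130:300,140:400],None,fx=3,fy=3))
V=W.reshape(-1,3)
for k,x,y,zs in (("wide",.353,-.289,(.08,)),("long",.622,.092,(.08,))):
  for z0 in zs:
    q=V[(V[:,2]>z0)&(abs(V[:,0]-x)<.075)&(abs(V[:,1]-y)<.075)]*1000
    print(k,z0,cv2.minAreaRect(q[:,:2].astype(np.float32)),np.percentile(q[:,2],[50,90,97]).round(1))
    top=q[q[:,2]>105]; A=np.c_[top[:,:2]-top[:,:2].mean(0),np.ones(len(top))]; s=np.linalg.lstsq(A,top[:,2],rcond=None)[0]; print(" rim plane slope",s[:2].round(3),"z",s[2].round(1),len(top))
E
```

```text
clock: 40.95
eef_pos: [0.3714, -0.2876, 0.1621]
tool_rot: [0.696, 0.718, -0.0, -0.0]
ft_force: [0.7, -0.6, -0.8]
grip_width: 0.0852
clock: 41.75
eef_pos: [0.3667, -0.1369, 0.2115]
tool_rot: [0.696, 0.718, 0.0, 0.0]
ft_force: [1.1, 0.3, 0.1]
grip_width: 0.0855
clock: 42.55
eef_pos: [0.3638, -0.0385, 0.2109]
tool_rot: [0.696, 0.718, -0.0, 0.0]
ft_force: [-1.3, 0.3, -0.6]
grip_width: 0.0853
wide 0.08 ((353.22015380859375, -289.3703918457031), (75.56353759765625, 69.55249786376953), 1.7809332609176636) [ 88.8 111.5 113.4]
 rim plane slope [0.019 0.021] z 110.5 88
long 0.08 ((621.9398193359375, 92.09374237060547), (119.70462036132812, 48.02679443359375), 17.95279312133789) [ 85.5 111.9 113.9]
 rim plane slope [-0.003  0.003] z 111.1 94
```

View pics/s9.png

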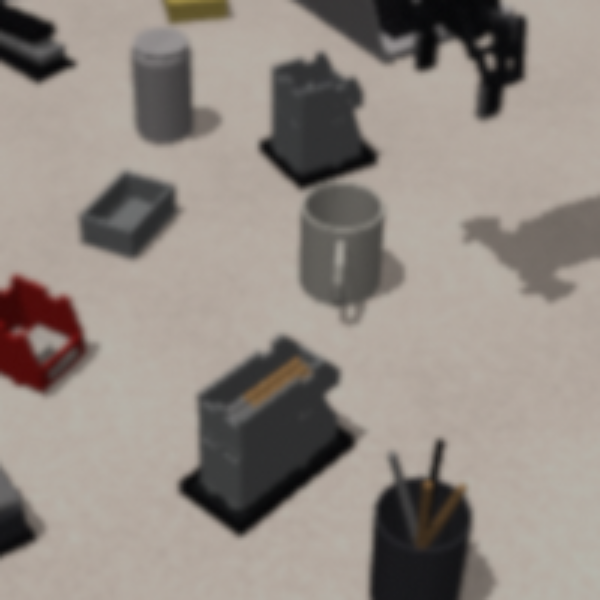

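View pics/t9.png

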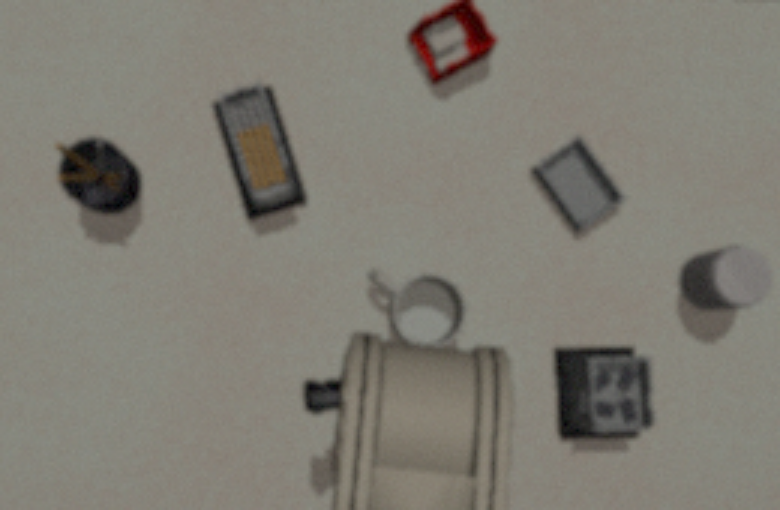

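Both towers look flush, but the wide rim fit reads a 0.02–0.03 slope. I'll check that closer with the wrist camera.

```bash
python3 -m inch '[[-0.6,0,-0.4,0,0,0,-1],[-1,0,-0.4,0,0,0,-1],[-1,0,-0.4,0,0,0,-1],[-1,0,0,0,0,0,-1],[-1,0,0,0,0,0,-1],[-1,0,0,0,0,0,-1],[-1,0,0,0,0,0,-1],[-1,0,0,0,0,0,-1]]'
python3 -m inch '[[-1,0,0,0,0,0,-1],[-1,0,0,0,0,0,-1],[-0.4,0,0,0,0,0,-1],[0,0,0,0,0,0,-1],[0,0,0,0,0,0,-1],[0,0,0,0,0,0,-1],[0,0,0,0,0,0,-1],[0,0,0,0,0,0,-1]]'
python3 - <<'E'
from h import *
c,p,d,W=grab("wrist"); cv2.imwrite("pics/w10.png",cv2.resize(p,None,fx=1.5,fy=1.5))
V=W.reshape(-1,3)
q=V[(V[:,2]>.09)&(V[:,2]<.13)&(abs(V[:,0]-.353)<.055)&(abs(V[:,1]+.289)<.055)]*1000
top=q[(q[:,2]>107)]
A=np.c_[top[:,:2]-top[:,:2].mean(0),np.ones(len(top))]
for _ in range(3):
    s=np.linalg.lstsq(A,top[:,2],rcond=None)[0]; r=top[:,2]-A@s; k=abs(r)<2*r.std(); top=top[k];A=A[k]
print(s.round(4),r.std(),len(top)); print(cv2.minAreaRect(q[:,:2].astype(np.float32)))
E
```

```text
clock: 43.45
eef_pos: [0.3693, -0.2293, 0.2407]
tool_rot: [0.696, 0.718, -0.0, -0.0]
ft_force: [0.8, 0.3, 0.1]
grip_width: 0.0855
clock: 44.25
eef_pos: [0.3717, -0.287, 0.241]
tool_rot: [0.696, 0.718, 0.0, 0.0]
ft_force: [0.7, 0.3, -0.0]
grip_width: 0.0853
[-1.900000e-03 -1.900000e-03  1.120853e+02] 0.6866002348009487 593
((355.70648193359375, -288.8363342285156), (76.16136932373047, 64.17533111572266), 2.0340938568115234)
```

View pics/w10.png

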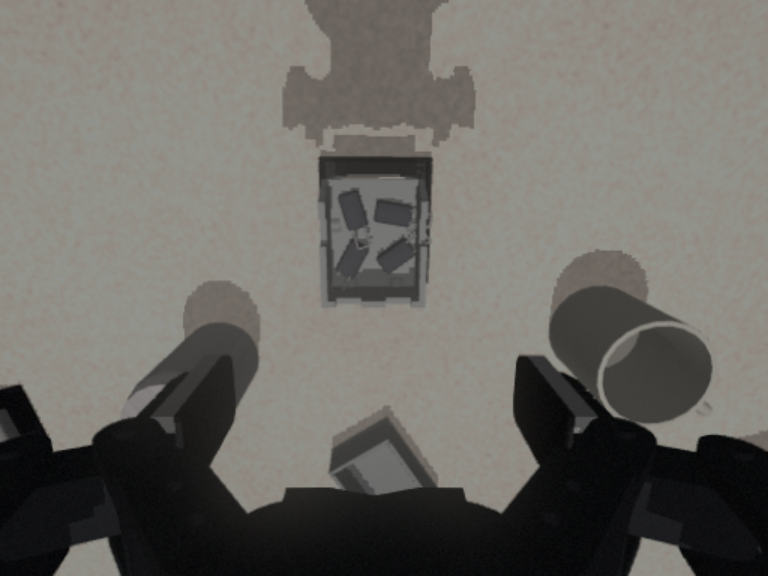

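The wide tower's rim is level (slope 0.002) at 112.1 mm; a fully seated tower would be 4 + 62 + 46 = 112 mm. Handing in.

```bash
python3 -c "
from workcell import bot
print(bot.job_done())"
```

```text
the job is handed in; nothing more can be done
None
```

Both towers are rebuilt and the job is handed in at about 44 s of the 128 s allowed. I stood each deep bin in its own tray and lowered the matching shallow bin onto it, facing the same way. No verdict was reported, so the result rests on my own checks.

| Check | Long tower | Wide tower |
|---|---|---|
| Gripper height at contact, deep bin on tray floor | 35.2 mm (35.1 expected) | 35.1 mm (35.2 expected) |
| Gripper height at contact, shallow bin with lugs home | 79.5 mm (79.4 expected) | 80.7 mm (80.8 expected at most) |
| Final rim height (112 mm if seated) | 111 mm, top camera | 112.1 mm, wrist camera |
| Rim slope | 0.003 | 0.002 |

- **Tilt disagreement:** the top camera suggested a slope of about 0.02–0.03 on the wide tower. The closer wrist view did not confirm it.
- **Position disagreement:** the two cameras differed by 3–5 mm on where the trays are. I placed the bins between the two readings, and both landed on the tray floors, well inside the 13 mm limit.
- **Bystanders:** the can, mug, dish and pen pot look unmoved in the final pictures, but I didn't measure them again.

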